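Refit the emitter rod and start the bench ioniser

ROBOT

A 7-joint arm with a two-finger parallel gripper is mounted at the origin on a cart in front of the work surface, level with it; the furniture and walls round the work are solid. World frame = base frame: x ahead of the robot, y to its left, z up, the work surface at z = 0. Lengths are in m, angles in rad, forces in N, time in s.
With the tool pointing down it reaches from about 0.425 to 0.875 m from the base axis. Payload 4.7 kg.
Tool frame: the origin (TCP) lies at the very end of the fingers, on their centre line; the grasp point (between the pads) lies 19 mm behind it; z points along the fingers, y is the direction in which the jaws open and shut (so a half turn about z gives the same grasp; the last joint's range is limited). The gripper opens to 87 mm and grips with 3 to 60 N. Pads are 19 mm wide; open, the fingers measure 117 mm over their backs; the gripper's body (75 mm by 190 mm) begins 51 mm behind the grasp point.
Start: joints at [1.172, 0.321, -0.07, 1.45, 0.023, 1.371, -0.057], TCP at [0.261, -0.595, 0.2] pointing down, gripper open.
Joint ranges: [-2.86, 2.86], [-0.3, 2.09], [-1.38, 1.24], [0.06, 2.45], [-1.56, 4.7], [0.09, 2.05], [-2.69, 2.69]. Speed limits (rad/s): [2.57, 2.57, 3.14, 3.14, 3.14, 3.14, 3.14].

INTERFACE

Orientations are given as a rotation vector (axis times angle).
In Python, from bench import * gives the robot as it stands.
- The arm moves only by the shell command python3 -m jog 'ROWS' [OPENING] [FORCE]. ROWS is JSON, a list of rows, each a list of 4 numbers: the shift along the world's x, y, z in mm, then the turn about the world's z in rad. In form: [[x, y, z, twist], ...]. A call has exactly 8 rows; each row is the pose to reach, as a shift and turn from the pose commanded when the call began; what a row does not reach only later rows make up. A row lasts 1/8 s, in which the tool goes at most 62.5 mm and 10.7 degrees, less where a joint would pass 70% of its speed; a pose out of reach is approached as far as the arm can. A call with a gripper value outside its range is refused whole. OPENING is the opening, from -1 (shut) to 1 (fully open), set as the call begins (- or left out, the last holds). The fingers move at their own pace and stop on an object; FORCE is the grip in N (left out, the last holds). Time passes only in rows, so rows that repeat a pose let the fingers close, or fill a call up. It gives the time, the measured TCP pose, the force and the opening at its end, in the units of the state.
- get_state(): the state, without advancing time (a new reading comes with each control period).
- get_image(name): name is "scene" or "top"; returns a dict with "image" (400x640x3 uint8, red, green, blue), "fx", "fy", "cx", "cy" (pixels), "position" and "rotation" of the camera in the world. Camera axes: x right, y down, z forward; pixel columns grow to the right and rows downward; lengths in m; the calibration is good to about 2 mm. A picture is of the moment at which its call begins. There is no depth.
- close_job(): hands the job in, once; it reports no verdict.
The state is a dict: "time": time; "joint_positions": joint angles; "qd": joint speeds; "joint_torque": joint torques, N m; "position": TCP position; "tool_rot": TCP orientation; "ft_force": force on the tool from outside, world axes, zero at the start; "torque": the same for the moment, N m; "grip_width": opening from 0.0 (shut) to 1.0 (fully open).
Only numpy, scipy, OpenCV 4.12 (cv2) and the standard library are available. Lean on these libraries where they do the work, as an engineer would, in place of code of your own. Each camera call takes 0.05 s, during which the arm holds its last target. There are 200 camera calls.

TASK

Get the bench ioniser ready to take the static off the resin pieces: pick the emitter rod off the banding wheel and push it down into the two spring clips on top of the ioniser until both jaws have snapped shut over it. Only then switch the ioniser on, pressing its three keys one at a time, each fully home so that it stays latched in: first the long bar (mains), then the square (blower), last the round one (high voltage). Press only as hard as a fingertip would, and leave the tin, cups and pot where they stand.

Things in the scene. Friction and masses are not known exactly. Their poses are not given: they have to be found in the camera images.
- ioniser: Bench ioniser: fixed grey metal console, 140 mm deep (x), 210 mm wide (y); origin under its centre, on the table; front (-x) to the robot. Front lip 38 mm high, then a panel sloping up at 20 degrees to a flat top 63 mm high. Three keys in a row on the panel, 35 mm in front of the origin, 60 mm apart, in an order that changes. Two fork clips for the rod stand on the flat top.
- cradle (a point): Where the middle of the parked rod's axis lies: 42 mm behind the console's origin, 93.5 mm above the table, 30 mm above the flat top; y runs along the parked rod. The clips stand at y = +48 and -48 mm and are 14 mm wide (feet 24 mm): 82 mm are free between them.
- clip_left (a point): Left fork clip (y = +48 mm), point on the parked rod's axis. Black U-shaped fork open upward with a fixed front prong, 5 mm higher than the axis; at the rear a sprung hinged steel jaw with a 9 mm roller at its head, reaching 17 mm above the axis and over the rod. Pushing the rod down (10 to 15 N for both clips) drives the roller back until the jaw snaps over the rod.
- clip_right (a point): The same point of the right fork clip (y = -48 mm).
- jaw_left (a joint): Angle of the sprung jaw of the clip at y = +48 mm: 0 = shut, grows to 0.8 rad as it is pushed open to the rear; its spring shuts it.
- jaw_right (a joint): The same for the clip at y = -48 mm.
- emitter_rod: Loose emitter rod, 130 g: grey tube, 20 mm diameter, 190 mm long along its y; origin at its middle on the axis. Black hexagonal collars (28 mm across flats, 14 mm long) 70 mm either side of the middle; parked, the clips lie between them with 6 mm to spare. Starts on the round banding wheel (190 mm across, top at 50 mm), axis 14 mm above it. Either end may go left, any roll will do.
- bar_unit: The bar key's unit with the key in it, fixed on the sloping panel: black frame 50 x 54 mm, 4 mm high over the panel. Origin on the panel's surface under the key's middle; its z is vertical.
- bar_top (a point): Centre of the top face of the bar key's cap (a long bar 46 mm along the row by 22 mm); z points out of the panel along the key's axis (20 degrees from vertical, leaning to the operator), y along the row of keys. With the key out it stands 18 mm above the panel and 14 mm above the black frame; it sits on a rubber pad that gives about 1 mm under 5 N.
- bar_key (a joint): Travel of the bar key's stem (white cap, a long bar 46 mm along the row by 22 mm) into the panel along its own axis: 0 = fully out, 0.0085 m = at its stop. Spring 2 N at first, about 6 N where it latches. Pushed past about 0.0076 m it latches and stays at about 0.0075; let go earlier, it springs back out to 0. It cannot be unlatched by hand.
- square_unit: The square key's unit with the key in it, fixed on the sloping panel: black frame 50 x 54 mm, 4 mm high over the panel. Origin on the panel's surface under the key's middle; its z is vertical.
- square_top (a point): Centre of the top face of the square key's cap (a square of 32 mm); z points out of the panel along the key's axis (20 degrees from vertical, leaning to the operator), y along the row of keys. With the key out it stands 18 mm above the panel and 14 mm above the black frame; it sits on a rubber pad that gives about 1 mm under 5 N.
- square_key (a joint): Travel of the square key's stem (white cap, a square of 32 mm) into the panel along its own axis: 0 = fully out, 0.0085 m = at its stop. Spring 2 N at first, about 6 N where it latches. Pushed past about 0.0076 m it latches and stays at about 0.0075; let go earlier, it springs back out to 0. It cannot be unlatched by hand.
- round_unit: The round key's unit with the key in it, fixed on the sloping panel: black frame 50 x 54 mm, 4 mm high over the panel. Origin on the panel's surface under the key's middle; its z is vertical.
- round_top (a point): Centre of the top face of the round key's cap (a round disc of 36 mm diameter); z points out of the panel along the key's axis (20 degrees from vertical, leaning to the operator), y along the row of keys. With the key out it stands 18 mm above the panel and 14 mm above the black frame; it sits on a rubber pad that gives about 1 mm under 5 N.
- round_key (a joint): Travel of the round key's stem (white cap, a round disc of 36 mm diameter) into the panel along its own axis: 0 = fully out, 0.0085 m = at its stop. Spring 2 N at first, about 6 N where it latches. Pushed past about 0.0076 m it latches and stays at about 0.0075; let go earlier, it springs back out to 0. It cannot be unlatched by hand.
- paint_tin: Bystander: white lacquer tin with a brown band, 68 mm wide, 77 mm high; origin under its centre.
- mixing_cup: Bystander: light plastic mixing cup with ochre paint in the bottom, 70 mm wide, 82 mm high, 30 g; origin under its centre.
- pigment_pot: Bystander: dark pot with a push lid, 63 mm wide, 70 mm high; origin under its centre.
- viscosity_cup: Bystander: small grey stepped cup, 56 mm wide, 53 mm high; origin under its centre.

How it is judged:
On the way, in this order (a step that is already met when the one before it is completed fails the run):
1. the rod lies in both clips with both jaws shut over it (x of emitter_rod in the frame of cradle between -0.004 and 0.004 m and y of emitter_rod in the frame of cradle between -0.01 and 0.01 m and z of emitter_rod in the frame of cradle between -0.004 and 0.004 m and angle between the y axis of emitter_rod and the y axis of cradle, either way round below 0.06 rad and value of joint each of jaw_left, jaw_right below 0.1 rad), for 0.3 s.
2. the bar key is pushed home (value of joint bar_key above 0.006 m), for 0.2 s.
3. the square key is pushed home (value of joint square_key above 0.006 m), for 0.2 s.
4. the round key is pushed home (value of joint round_key above 0.006 m), for 0.2 s.
At the end, for the whole second after the job is handed in: The rod rests in both fork clips (axis within 4 mm of the cradle line, middle within 10 mm of the cradle's, lined up within 0.06 rad), both jaws are shut over it (under 0.1 rad), and all three keys stay latched in, more than 6 mm from fully out, with nothing touching them (all of step 1 and value of joint each of bar_key, square_key, round_key above 0.006 m and linear speed of emitter_rod below 0.02 m/s).
It fails at once if a key is pressed before the rod is parked under both closed jaws (value of joint any of bar_key, square_key, round_key above 0.003 m and not (x of emitter_rod in the frame of cradle between -0.004 and 0.004 m and y of emitter_rod in the frame of cradle between -0.01 and 0.01 m and z of emitter_rod in the frame of cradle between -0.004 and 0.004 m and angle between the y axis of emitter_rod and the y axis of cradle, either way round below 0.06 rad and value of joint each of jaw_left, jaw_right below 0.1 rad)).
It fails at once if a key is pressed out of order: the square one before the bar has latched, or the round one before both others have ((value of joint square_key above 0.003 m and value of joint bar_key below 0.003 m) or (value of joint round_key above 0.003 m and value of joint any of bar_key, square_key below 0.003 m)).
It fails at once if two keys are pressed at the same time (one pushed past its latched position while the next is going down) ((value of joint bar_key above 0.0081 m and value of joint any of square_key, round_key above 0.003 m) or (value of joint square_key above 0.0081 m and value of joint round_key above 0.003 m)).
It fails at once if a key is pushed with more than 30 N (contact force between the fingers and bar_unit above 30 N or contact force between the fingers and square_unit above 30 N or contact force between the fingers and round_unit above 30 N).
It fails at once if the tin, a cup or the pot is moved by more than 25 mm or tipped (distance of any of paint_tin, mixing_cup, pigment_pot, viscosity_cup from where it was at the start of the episode above 0.025 m or angle between any of paint_tin, mixing_cup, pigment_pot, viscosity_cup's own z axis and vertical above 0.3 rad).
It also fails if it takes over 54 s, if anything falls off the work surface, if the arm or the gripper's body presses on something with over 40 N, if the wrist force passes 120 N, or if a joint passes its speed limit or range.

## Working session

There is one attempt and no reset: what is moved stays moved. The work goes in short steps, Python scripts to look and compute and a shell command to move; the robot and the scene stay as the last step left them, time stands still between calls to the robot, and variables do not carry over. Pictures are saved under pics/ and viewed, about 8 in all and at most 12, crops included, and the job is handed in when it is done.

```bash
mkdir -p pics; python3 - <<'E'
from bench import *
import cv2,numpy as np
s=get_state();print(s['time'],s['position'],s['tool_rot'],s['grip_width'],s['ft_force'])
for n in("top","scene"):
    d=get_image(n);cv2.imwrite(f'pics/{n}0.png',d['image'][...,::-1])
    print(n,d['fx'],d['fy'],d['cx'],d['cy'],d['position'],np.array(d['rotation']).tolist())
E
```

```text
0.0 [ 0.26045495 -0.59489188  0.19864995] [-3.07310821e+00 -6.43457686e-01  7.76832107e-04] 0.995968448386041 [-0.18177922 -0.04901133  0.20708349]
top 370.2296679024468 370.2296679024468 319.0071617628116 202.42393267754395 [0.32002886 0.02284923 0.9351728 ] [-2.059302919595861, 2.1655511334635347, -0.23880335720198498]
scene 429.29096178676366 429.29096178676366 319.90402938362644 199.79763549060277 [-0.18792128  0.58298354  1.04995949] [-1.1483566973073531, 2.4167938101415865, -0.9454309883873008]
```

View pics/top0.png

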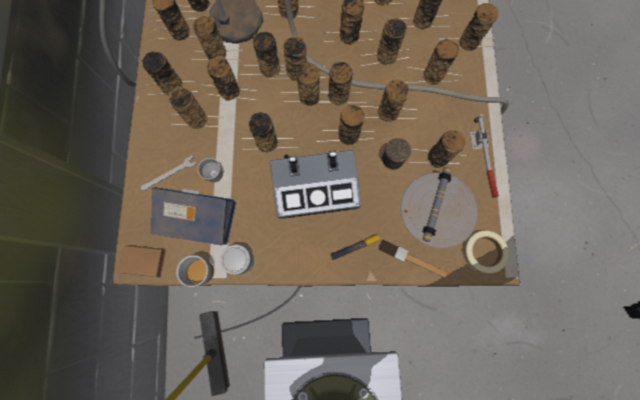

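View pics/scene0.png

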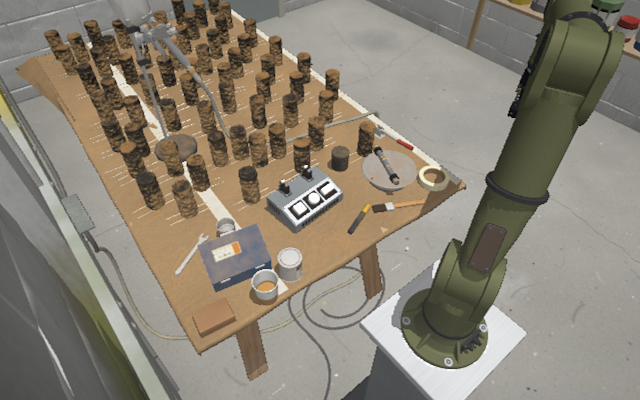

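The two views show the keys from left (+y) to right: square, round, bar. In the top view they are at about (293,200), (318,198) and (342,194). The rod collars are near (445,177) and (429,237), and the pot at (396,152). Next I'll measure these properly.

```bash
cat > h.py <<'E'
import numpy as np,cv2
from scipy.spatial.transform import Rotation as R
from bench import *
def rot(d):
    r=np.array(d['rotation']);return R.from_rotvec(r).as_matrix() if r.size==3 else r
def ray(d,uv):
    v=rot(d)@np.array([(uv[0]-d['cx'])/d['fx'],(uv[1]-d['cy'])/d['fy'],1]);return np.array(d['position']),v
def plane(d,uv,z):
    p,v=ray(d,uv);return p+v*(z-p[2])/v[2]
def proj(d,P):
    q=rot(d).T@(np.array(P)-d['position']);return d['fx']*q[0]/q[2]+d['cx'],d['fy']*q[1]/q[2]+d['cy']
def tri(a,ua,b,ub):
    p,v=ray(a,ua);q,w=ray(b,ub);t=np.linalg.lstsq(np.c_[v,-w],q-p,rcond=None)[0]
    A=p+t[0]*v;B=q+t[1]*w;return (A+B)/2,np.linalg.norm(A-B)
def blobs(d,mask,box,amin):
    m=np.zeros(mask.shape,np.uint8);x0,y0,x1,y1=box;m[y0:y1,x0:x1]=mask[y0:y1,x0:x1]
    n,l,s,c=cv2.connectedComponentsWithStats(m)
    return [(c[i].round(2),s[i].tolist()) for i in range(1,n) if s[i][4]>=amin]
E
python3 - <<'E'
from h import *
t=get_image("top");s=get_image("scene")
for n,d,b,b2 in(("top",t,(265,150,365,220),(400,165,480,248)),("scene",s,(262,160,350,235),(360,140,418,192))):
    g=d['image'].astype(int)
    print(n,'white',[(c,st[2:]) for c,st in blobs(d,(g.min(2)>200).astype(np.uint8),b,20)])
    print(n,'dark',[(c,st[2:]) for c,st in blobs(d,(g.max(2)<50).astype(np.uint8),b2,12)])
    print(n,'darkclip',[(c,st) for c,st in blobs(d,(g.max(2)<50).astype(np.uint8),b,12)])
a=cv2.resize(t['image'][120:250,250:490],None,fx=3.3,fy=3.3,interpolation=2)
cv2.imwrite('pics/z1.png',a[...,::-1])
a=cv2.resize(s['image'][125:240,255:425],None,fx=4.7,fy=4.7,interpolation=2)
cv2.imwrite('pics/z2.png',a[...,::-1])
E
```

```text
top white [(array([302.78, 186.  ]), [50, 7, 83]), (array([317.33, 197.05]), [13, 13, 132]), (array([341.92, 193.86]), [17, 9, 130]), (array([292.62, 200.18]), [12, 13, 135]), (array([294.  , 211.76]), [21, 4, 21])]
top dark [(array([444.38, 175.85]), [11, 8, 53]), (array([428.63, 229.92]), [12, 8, 52])]
top darkclip [(array([332.16, 161.4 ]), [328, 156, 8, 12, 57]), (array([293.41, 166.16]), [290, 161, 7, 11, 51]), (array([340.55, 186.16]), [332, 184, 18, 5, 56]), (array([315.66, 190.4 ]), [307, 187, 20, 13, 53]), (array([293.3 , 197.37]), [283, 190, 21, 20, 76]), (array([325.54, 202.08]), [323, 199, 5, 6, 13]), (array([342.1, 200.7]), [333, 199, 19, 4, 40]), (array([310.53, 204.07]), [309, 201, 6, 6, 15])]
scene white [(array([313.25, 198.88]), [57, 48, 613]), (array([299.41, 207.41]), [14, 12, 94])]
scene dark [(array([365.81, 151.33]), [11, 6, 21]), (array([376.67, 149.39]), [7, 5, 18]), (array([392.38, 176.38]), [7, 7, 21])]
scene darkclip [(array([335.06, 164.9 ]), [332, 160, 8, 11, 62]), (array([306.44, 174.12]), [302, 170, 10, 9, 52]), (array([321.85, 186.1 ]), [317, 182, 11, 9, 20]), (array([284.4 , 188.67]), [280, 184, 9, 10, 48]), (array([329.89, 194.22]), [323, 190, 13, 9, 18]), (array([306.17, 200.33]), [304, 196, 6, 10, 12])]
```

View pics/z1.png

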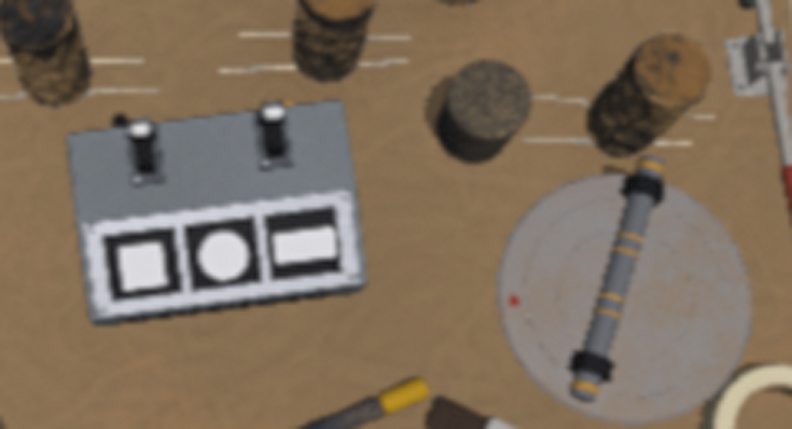

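View pics/z2.png

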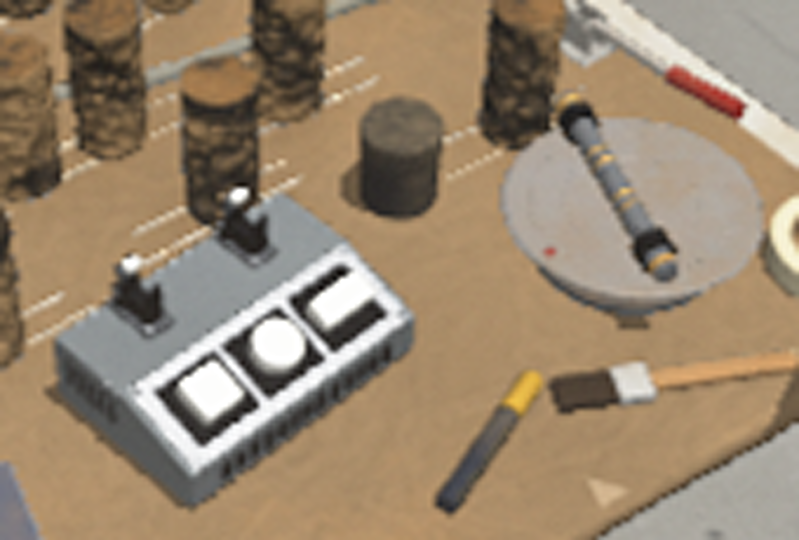

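The crops show the console with its keys square, round and bar from left to right. The clip rollers are at the rear, and one collar end of the rod lies close to a resin piece. Next I'll compute the poses.

```bash
python3 - <<'E'
from h import *
t=get_image("top");s=get_image("scene")
np.set_printoptions(precision=4,suppress=True)
f=lambda x,y:(250+(x+.5)/3.3-.5,120+(y+.5)/3.3-.5)
g=lambda x,y:(255+(x+.5)/4.7-.5,125+(y+.5)/4.7-.5)
# keys
K=[plane(t,u,.0677) for u in((341.92,193.86),(317.33,197.05),(292.62,200.18))]
print('caps',*K,[np.linalg.norm(K[i+1]-K[i]) for i in(0,1)])
d=K[2]-K[0];d/=np.linalg.norm(d);yaw=np.arctan2(-d[0],d[1]);print('yaw',yaw)
ex=np.array([np.cos(yaw),np.sin(yaw),0]);ey=np.array([-ex[1],ex[0],0])
O=K[1]+ex*.0412;O[2]=0;print('origin',O,'cradle',O+ex*.042+[0,0,.0935])
for n,a in(('R',(332.16,161.4)),('L',(293.41,166.16))):
    p=plane(t,a,.09);print('clip',n,p,(p-O)@ex,(p-O)@ey)
# triangulated caps
for u,v in((f(304,244),g(343,303)),(f(224,257),g(277,345)),(f(142,267),g(210,391))):
    p,e=tri(t,u,s,v);print('tri cap',p,e,(p-O)@ex,(p-O)@ey)
# rod ends/collars
m=(t['image'].max(2)<75).astype(np.uint8)
for c,st in blobs(t,m,(415,165,470,240),20): print('collar',c,st,plane(t,c,.064))
m=(s['image'].max(2)<75).astype(np.uint8)
for c,st in blobs(s,m,(370,140,405,190),15): print('scollar',c,st,plane(s,c,.064))
for u,v in((f(643,187),g(577,117)),(f(592,366),g(656,245))): print('tricollar',*tri(t,u,s,v),plane(t,u,.064))
for n,tp,bs in(('p1',f(672,68),f(617,140)),('pot',f(488,94),f(470,135))):
    b=plane(t,bs,0);z=min(np.arange(0,.3,.002),key=lambda z:np.linalg.norm(plane(t,tp,z)-b));print(n,b,z,plane(t,tp,z))
print('behind',*tri(t,f(337,8),s,g(221,82)))
print('gripper cmd',get_state()['position'],R.from_rotvec(get_state()['tool_rot']).as_matrix())
E
```

```text
caps [ 0.5269 -0.0477  0.0677] [0.5219 0.0119 0.0677] [0.5172 0.0715 0.0677] [np.float64(0.05981276318730085), np.float64(0.059812074865258934)]
yaw 0.0812595748176675
origin [0.563  0.0152 0.    ] cradle [0.6049 0.0186 0.0935]
clip R [ 0.6025 -0.0277  0.09  ] 0.03591257329136732 -0.04597106541904036
clip L [0.5952 0.0654 0.09  ] 0.03613285589459395 0.04739768406742912
tri cap [ 0.5295 -0.0483  0.0587] 0.000550904526971993 -0.03853140462037643 -0.0606215057874183
tri cap [0.5231 0.0124 0.0625] 0.002996077017171896 -0.03999175908215698 0.00037875113755041093
tri cap [0.5183 0.0725 0.0633] 0.0026282767033892723 -0.03993283515322193 0.0607054780398898
collar [444.34 176.16] [438, 172, 13, 10, 82] [ 0.5599 -0.3017  0.064 ]
collar [428.66 229.99] [423, 226, 13, 9, 79] [ 0.4295 -0.2481  0.064 ]
scollar [370.55 147.09] [370, 142, 3, 11, 22] [ 0.5874 -0.2945  0.064 ]
scollar [376.71 149.94] [374, 147, 8, 9, 31] [ 0.5629 -0.3007  0.064 ]
scollar [392.71 176.71] [390, 174, 9, 9, 34] [ 0.4343 -0.2478  0.064 ]
tricollar [ 0.5583 -0.2994  0.0698] 0.0012352038825200883 [ 0.5594 -0.302   0.064 ]
tricollar [ 0.4276 -0.247   0.0696] 0.00039374319090238326 [ 0.4281 -0.2488  0.064 ]
p1 [ 0.6172 -0.3098  0.    ] 0.034 [ 0.6632 -0.3479  0.034 ]
pot [ 0.6272 -0.192   0.    ] 0.014 [ 0.6561 -0.2063  0.014 ]
behind [ 0.6845 -0.0724  0.1375] 0.011211368264432376
gripper cmd [ 0.2607 -0.5952  0.1994] [[ 0.916   0.4012 -0.0003]
 [ 0.4012 -0.916   0.0005]
 [-0.     -0.0006 -1.    ]]
```

Order of work: go above the rod with a twist of −0.80, which keeps the last joint in range when I later turn +2.04 to the cradle.

```bash
python3 -m jog '[[20,25,0,-0.1],[55,75,0,-0.2],[95,130,0,-0.3],[135,185,0,-0.4],[175,240,0,-0.5],[205,280,0,-0.6],[234,320,0,-0.7],[234,320,0,-0.803]]' 0 
python3 -m jog '[[0,0,0,0],[0,0,-20,0],[0,0,-45,0],[0,0,-60,0],[0,0,-70,0],[0,0,-70,0],[0,0,-70,0],[0,0,-70,0]]'
python3 - <<'E'
from h import *
t=get_image("top");s=get_image("scene")
st=get_state();print(st['position'],st['joint_positions'],st['grip_width']);T=R.from_rotvec(st['tool_rot']).as_matrix();print(T)
a=cv2.resize(t['image'][140:250,380:500],None,fx=3.3,fy=3.3,interpolation=2)
b=cv2.resize(s['image'][110:220,330:450],None,fx=3.3,fy=3.3,interpolation=2)
cv2.imwrite('pics/z3.png',np.hstack([a,b])[...,::-1])
E
```

```text
time: 1.3
position: [0.4982, -0.2693, 0.2]
tool_rot: [-3.082, 0.599, -0.002]
ft_force: [-1.1, -1.0, 0.9]
grip_width: 0.499
time: 2.3
position: [0.4953, -0.2757, 0.1306]
tool_rot: [3.081, -0.609, 0.002]
ft_force: [0.5, -0.2, -0.5]
grip_width: 0.498
[ 0.49508809 -0.27555521  0.13035268] [ 0.68932094  0.20098872 -0.25700878  1.74665629  0.05466256  1.199995
 -1.543407  ] 0.4990310030840454
[[ 9.24871257e-01 -3.80279663e-01  7.31570622e-04]
 [-3.80279347e-01 -9.24871521e-01 -5.36944587e-04]
 [ 8.80797940e-04  2.18403416e-04 -9.99999588e-01]]
```

View pics/z3.png

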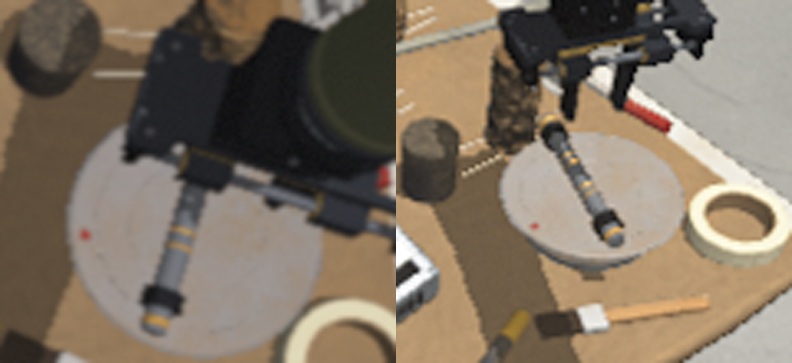

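The gripper is above the rod and its jaw axis is square to it. Now descend 77 mm, grip and lift.

```bash
python3 -m jog '[[0,0,-25,0],[0,0,-50,0],[0,0,-66,0],[0,0,-72,0],[0,0,-75,0],[0,0,-77,0],[0,0,-77,0],[0,0,-77,0]]'
python3 -m jog '[[0,0,0,0],[0,0,0,0],[0,0,0,0],[0,0,0,0],[0,0,0,0],[0,0,0,0],[0,0,0,0],[0,0,0,0]]' -1 45
python3 -m jog '[[0,0,5,0],[0,0,20,0],[0,0,45,0],[0,0,80,0],[0,0,120,0],[0,0,150,0],[0,0,160,0],[0,0,160,0]]'
```

```text
time: 3.4
position: [0.495, -0.2756, 0.0532]
tool_rot: [3.082, -0.609, 0.001]
ft_force: [-0.5, 0.4, -0.6]
grip_width: 0.501
time: 4.4
position: [0.4947, -0.2754, 0.0528]
tool_rot: [3.082, -0.609, -0.0]
ft_force: [-0.1, 0.0, 0.2]
grip_width: 0.004
time: 5.4
position: [0.4949, -0.2755, 0.2133]
tool_rot: [3.082, -0.609, 0.001]
ft_force: [-0.8, -0.2, -0.7]
grip_width: 0.006
```

The opening reads about 0, so the fingers did not hold the rod. I need a look.

```bash
python3 - <<'E'
from h import *
t=get_image("top");s=get_image("scene")
a=cv2.resize(t['image'][130:250,370:500],None,fx=3,fy=3,interpolation=2)
b=cv2.resize(s['image'][90:210,330:460],None,fx=3,fy=3,interpolation=2)
cv2.imwrite('pics/z4.png',np.hstack([a,b])[...,::-1])
E
```

```text
(no output)
```

View pics/z4.png

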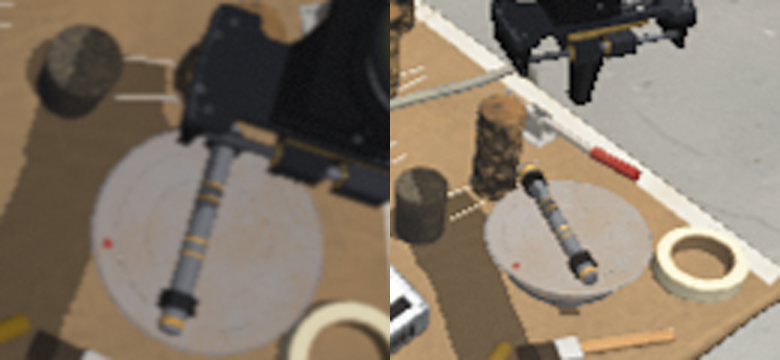

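```bash
python3 - <<'E'
from h import *
np.set_printoptions(precision=4,suppress=True)
t=get_image("top");s=get_image("scene");st=get_state();P=st['position'];print(P,st['grip_width'])
m=(t['image'].max(2)<75).astype(np.uint8)
for c,q in blobs(t,m,(415,175,470,245),20): print('collar',c,q,plane(t,c,.064))
m=(s['image'].max(2)<75).astype(np.uint8)
for c,q in blobs(s,m,(370,140,405,190),12): print('scollar',c,q,plane(s,c,.064))
x,y=proj(s,P);print('tcp in scene px',x,y,'crop',(x-330)*3,(y-90)*3)
x,y=proj(s,[.495,-.2755,.064]);print('rodmid expected scene',x,y,'crop',(x-330)*3,(y-90)*3)
for z in (.05,.064):
  for u,v in((523,172),(536,184),(580,264),(588,278)): print(z,(u,v),plane(s,(330+(u-390+.5)/3-.5,90+(v+.5)/3-.5),z))
E
```

```text
[ 0.4939 -0.275   0.2112] 0.0036818470823498156
collar [455.   180.45] [429, 175, 41, 16, 261] [ 0.5477 -0.3264  0.064 ]
collar [428.77 229.91] [423, 226, 12, 9, 74] [ 0.4297 -0.2484  0.064 ]
scollar [370.48 147.24] [370, 142, 2, 11, 21] [ 0.587  -0.2938  0.064 ]
scollar [376.76 150.12] [374, 147, 8, 9, 33] [ 0.5621 -0.3002  0.064 ]
scollar [392.73 176.61] [390, 174, 9, 9, 33] [ 0.4346 -0.2482  0.064 ]
tcp in scene px 391.32404313618287 128.8587010376713 crop 183.9721294085486 116.57610311301389
rodmid expected scene 385.479638174814 163.32253944250576 crop 166.438914524442 219.96761832751727
0.05 (523, 172) [ 0.5911 -0.3169  0.05  ]
0.05 (536, 184) [ 0.5659 -0.3137  0.05  ]
0.05 (580, 264) [ 0.4394 -0.2571  0.05  ]
0.05 (588, 278) [ 0.4185 -0.2481  0.05  ]
0.064 (523, 172) [ 0.5801 -0.3043  0.064 ]
0.064 (536, 184) [ 0.5553 -0.3012  0.064 ]
0.064 (580, 264) [ 0.4306 -0.2453  0.064 ]
0.064 (588, 278) [ 0.41   -0.2365  0.064 ]
```

The rod has not moved, and the fingertip appears higher in the scene image than the reported TCP. I'll check that with pixels.

```bash
python3 - <<'E'
from h import *
np.set_printoptions(precision=4,suppress=True)
s=get_image("scene");P=np.array(get_state()['position'])
m=(s['image'].max(2)<60).astype(np.uint8)
sub=m[95:150,370:420]
for r in range(12,40): print(95+r,''.join('#' if v else '.' for v in sub[r]))
for dz in(0,.005,.01,.015,.02): print(dz,proj(s,P+[0,0,dz]))
E
```

```text
107 #######...............#########...########........
108 ######................##################..........
109 ######.........##.....#########..#................
110 #######...##........###########...................
111 .#####..............###########...................
112 ..####..............##########....................
113 ...###..............##########....................
114 ...###..............#########.....................
115 ....#...............#########.....................
116 ....................#########.....................
117 ....................########......................
118 ....................########......................
119 ....................########......................
120 ...................########.......................
121 ....................#######.......................
122 ....................#######.......................
123 .....................######.......................
124 ......................#####.......................
125 ..................................................
126 ..................................................
127 ..................................................
128 ..................................................
129 ..................................................
130 ..................................................
131 ..................................................
132 ..................................................
133 ..................................................
134 ..................................................
0 (np.float64(391.3175306090526), np.float64(128.7883379518039))
0.005 (np.float64(391.5280233756301), np.float64(127.51090954944837))
0.01 (np.float64(391.7396776282604), np.float64(126.22643237626389))
0.015 (np.float64(391.95250300705237), np.float64(124.93484792881989))
0.02 (np.float64(392.1665092590924), np.float64(123.63609705446673))
```

The visible tip is about 15 mm above the reported TCP, so the fingers probably closed on the top of the tube. I'll descend again, open, and creep down while watching the force.

```bash
python3 -m jog '[[0,0,-30,0],[0,0,-80,0],[0,0,-125,0],[0,0,-150,0],[0,0,-158,0],[0,0,-160,0],[0,0,-162,0],[0,0,-162,0]]' 0
python3 -m jog '[[0,0,0,0],[0,0,-1,0],[0,0,-1,0],[0,0,-2,0],[0,0,-2,0],[0,0,-3,0],[0,0,-3,0],[0,0,-3,0]]'
python3 - <<'E'
from h import *
s=get_image("scene");P=np.array(get_state()['position']);print(P,proj(s,P))
T=R.from_rotvec(get_state()['tool_rot']).as_matrix()
f=lambda p:tuple(int(v) for v in ((proj(s,p)[0]-350+.5)*5-.5,(proj(s,p)[1]-90+.5)*5-.5))
a=cv2.resize(s['image'][90:200,350:450],None,fx=5,fy=5,interpolation=2).copy()
for e in(-1,1): cv2.circle(a,f(P+T[:,1]*e*.0217),4,(255,0,0),1)
cv2.imwrite('pics/z5.png',a[...,::-1])
E
```

```text
time: 6.65
position: [0.4954, -0.2758, 0.0517]
tool_rot: [3.081, -0.609, 0.002]
ft_force: [-0.6, -0.3, -0.2]
grip_width: 0.498
time: 7.65
position: [0.4947, -0.2754, 0.0478]
tool_rot: [3.082, -0.609, -0.0]
ft_force: [0.3, -0.1, 0.1]
grip_width: 0.501
[ 0.49474718 -0.27542586  0.04777838] (np.float64(384.9400873197012), np.float64(166.88034705742206))
```

View pics/z5.png

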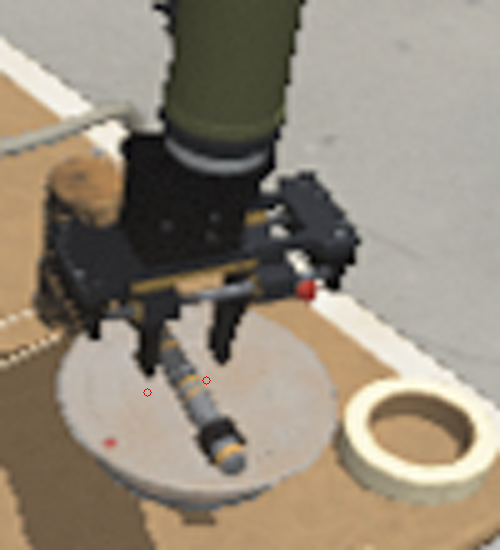

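The reported TCP is already below the wheel top with no contact, and the seen tips are still above the marked points, so the tips really are about 15 mm higher than reported. I'll creep on and use contact with the wheel as the height reference.

```bash
for i in 1; do python3 -m jog '[[0,0,-1,0],[0,0,-2,0],[0,0,-3,0],[0,0,-4,0],[0,0,-5,0],[0,0,-6,0],[0,0,-6,0],[0,0,-6,0]]'; done
```

```text
time: 8.7
position: [0.4948, -0.2755, 0.0418]
tool_rot: [3.082, -0.609, 0.0]
ft_force: [-0.7, -0.1, -0.2]
grip_width: 0.503
```

```bash
python3 -m jog '[[0,0,-1,0],[0,0,-1,0],[0,0,-2,0],[0,0,-2,0],[0,0,-3,0],[0,0,-3,0],[0,0,-4,0],[0,0,-4,0]]'
```

```text
time: 9.7
position: [0.4947, -0.2754, 0.0377]
tool_rot: [3.082, -0.609, -0.0]
ft_force: [-0.2, -0.1, 0.5]
grip_width: 0.497
```

```bash
python3 -m jog '[[0,0,0,0],[0,0,-1,0],[0,0,-1,0],[0,0,-1,0],[0,0,-2,0],[0,0,-2,0],[0,0,-2,0],[0,0,-2,0]]'
```

```text
time: 10.7
position: [0.4948, -0.2754, 0.0358]
tool_rot: [3.082, -0.609, -0.0]
ft_force: [-0.6, 0.3, -0.2]
grip_width: 0.502
```

```bash
python3 -m jog '[[0,0,0,0],[0,0,-1,0],[0,0,-1,0],[0,0,-1,0],[0,0,-2,0],[0,0,-2,0],[0,0,-2,0],[0,0,-2,0]]'
```

```text
time: 11.7
position: [0.4948, -0.2754, 0.0338]
tool_rot: [3.082, -0.609, 0.0]
ft_force: [-0.0, -0.5, -0.9]
grip_width: 0.503
```

```bash
python3 -m jog '[[0,0,0,0],[0,0,0,0],[0,0,0,0],[0,0,0,0],[0,0,0,0],[0,0,0,0],[0,0,0,0],[0,0,0,0]]' -1 45
```

```text
time: 12.7
position: [0.4949, -0.2753, 0.0338]
tool_rot: [-3.082, 0.609, -0.0]
ft_force: [1.2, 1.3, -0.3]
grip_width: 0.216
```

Gripped: the 0.216 opening is about 19 mm, close to the tube's 20 mm. Now lift, carry and turn.

```bash
python3 -m jog '[[0,0,5,0],[0,0,30,0],[0,0,65,0],[0,0,105,0],[0,0,140,0],[0,0,160,0],[0,10,160,0.1],[0,30,160,0.25]]'
python3 -m jog '[[10,35,0,0.18],[25,75,0,0.36],[40,115,0,0.54],[55,155,0,0.72],[70,195,0,0.9],[85,225,0,1.08],[100,250,0,1.26],[110,264,0,1.44]]'
python3 -m jog '[[0,0,0,0.18],[0,0,0,0.3],[0,0,0,0.352],[0,0,0,0.352],[0,0,0,0.352],[0,0,0,0.352],[0,0,0,0.352],[0,0,0,0.352]]'
python3 - <<'E'
from h import *
t=get_image("top");s=get_image("scene");st=get_state();print(st['position'],st['joint_positions'],st['grip_width']);T=R.from_rotvec(st['tool_rot']).as_matrix();print(T)
a=cv2.resize(t['image'][110:220,250:380],None,fx=3,fy=3,interpolation=2)
b=cv2.resize(s['image'][80:235,230:380],None,fx=3,fy=3,interpolation=2)
a=cv2.copyMakeBorder(a,0,b.shape[0]-a.shape[0],0,0,0)
cv2.imwrite('pics/z6.png',np.hstack([a,b])[...,::-1])
E
```

```text
time: 13.7
position: [0.4943, -0.2464, 0.1942]
tool_rot: [3.133, -0.216, 0.0]
ft_force: [0.1, 0.0, -0.5]
grip_width: 0.218
time: 14.7
position: [0.605, 0.0203, 0.1938]
tool_rot: [-2.494, -1.911, -0.0]
ft_force: [-0.0, -0.5, -0.7]
grip_width: 0.217
time: 15.7
position: [0.6047, 0.0186, 0.1938]
tool_rot: [2.13, 2.309, -0.0]
ft_force: [0.2, -0.1, -1.0]
grip_width: 0.216
[0.60475019 0.01865077 0.19379618] [ 0.46517048  0.29016285 -0.65421621  1.55886061  0.17929137  1.35341285
 -0.12652461] 0.21655861211468538
[[-8.09830812e-02  9.96715471e-01  1.00760701e-04]
 [ 9.96715476e-01  8.09830828e-02 -1.13997815e-05]
 [-1.95222508e-05  9.95065607e-05 -9.99999995e-01]]
```

View pics/z6.png

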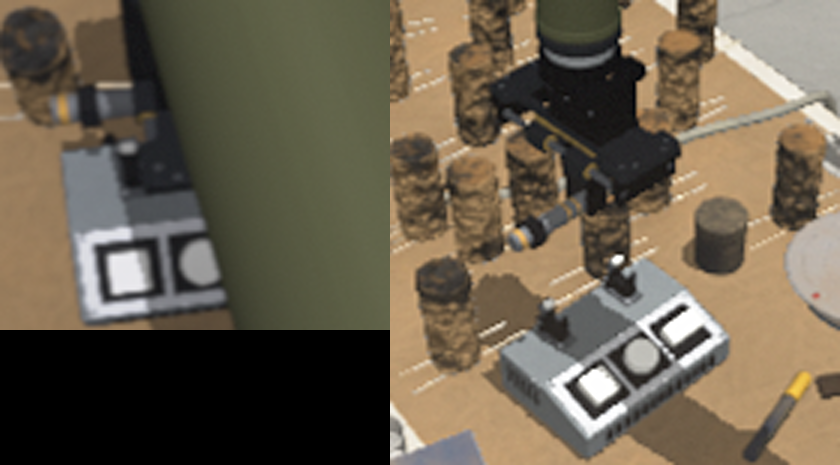

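```bash
python3 -m jog '[[0,0,-10,0],[0,0,-30,0],[0,0,-55,0],[0,0,-75,0],[0,0,-90,0],[0,0,-96,0],[0,0,-98,0],[0,0,-98,0]]'
python3 - <<'E'
from h import *
np.set_printoptions(precision=4,suppress=True)
t=get_image("top");s=get_image("scene");st=get_state();P=np.array(st['position']);print(P)
yaw=.0813;ex=np.array([np.cos(yaw),np.sin(yaw),0]);ey=np.array([-ex[1],ex[0],0]);ez=np.array([0,0,1.])
C=np.array([.6049,.0186,.0935]);Q=np.array([P[0],P[1],P[2]+.0302])
out=[]
for d,x0,y0,x1,y1,k in((t,255,135,345,215,4.4),(s,260,130,350,220,4.4)):
    a=cv2.resize(d['image'][y0:y1,x0:x1],None,fx=k,fy=k,interpolation=2).copy()
    f=lambda p:tuple(int(round(v)) for v in ((proj(d,p)[0]-x0+.5)*k-.5,(proj(d,p)[1]-y0+.5)*k-.5))
    for o in(.095,.07,-.07,-.095): cv2.circle(a,f(Q+ey*o),3,(255,0,0),1)
    for o in(.048,-.048):
        cv2.circle(a,f(C+ey*o),3,(0,255,0),1)
    a=cv2.copyMakeBorder(a,0,400-a.shape[0],0,0,0);out.append(a)
cv2.imwrite('pics/z7.png',np.hstack(out)[...,::-1])
E
```

```text
time: 16.8
position: [0.6052, 0.0187, 0.0964]
tool_rot: [2.129, 2.309, 0.001]
ft_force: [0.6, 0.0, -1.3]
grip_width: 0.218
[0.6053 0.0186 0.0966]
```

View pics/z7.png

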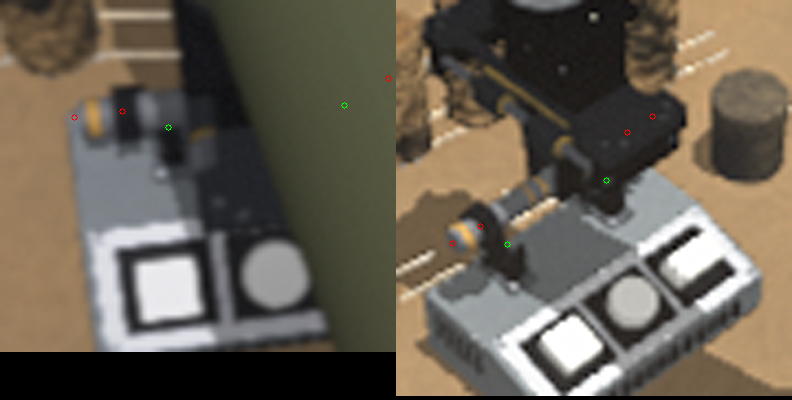

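The picture shows the rod straight above the clips, with its end and collar within about 2–3 mm of the predicted (red) marks. The z and yaw model therefore holds. One numeric cross-check of the cradle x follows, from the first image's rollers and the console's rear edge.

```bash
python3 - <<'E'
from h import *
np.set_printoptions(precision=4,suppress=True)
t=get_image("top");s=get_image("scene");im=cv2.imread('pics/top0.png')[...,::-1];sm=cv2.imread('pics/scene0.png')[...,::-1]
yaw=.0813;ex=np.array([np.cos(yaw),np.sin(yaw),0]);ey=np.array([-ex[1],ex[0],0]);O=np.array([.563,.0152,0])
def L(p): p=p-O;return np.array([p@ex,p@ey,p[2]])*1000
f=lambda x,y:(250+(x+.5)/3.3-.5,120+(y+.5)/3.3-.5)
g=lambda x,y:(255+(x+.5)/4.7-.5,125+(y+.5)/4.7-.5)
for u,v in((f(140,130),g(129,265)),(f(272,113),g(238,195))): print('roller top',L(plane(t,u,.109)),'tri',L(tri(t,u,s,v)[0]),'scene',L(plane(s,v,.109)))
for u,v in((f(68,135),g(57,340)),(f(343,100),g(281,197))): print('rear corner',L(plane(t,u,.063)),L(plane(s,v,.063)))
for u,v in((f(92,321),g(193,470)),(f(365,289),g(409,318))): print('front corner',L(plane(t,u,.038)),L(plane(s,v,.038)))
for y in(.048,-.048): # darkness profile along local x at clip (top view, z of axis)
    print(y,[int(im[int(round(proj(t,q)[1])),int(round(proj(t,q)[0]))].max()) for q in [O+ex*x/1000+ey*y+[0,0,.0985] for x in range(20,64,3)]])
E
```

```text
roller top [ 47.6219  48.0387 109.    ] tri [ 50.3837  49.0866 105.4345] scene [ 49.271   51.9102 109.    ]
roller top [ 48.0422 -46.6682 109.    ] tri [ 48.7982 -46.257  108.794 ] scene [ 49.3971 -45.7913 109.    ]
rear corner [ 66.8179 103.0628  63.    ] [ 65.3474 104.5974  63.    ]
rear corner [  67.441  -105.3418   63.    ] [ 63.4913 -99.5291  63.    ]
front corner [-71.2781 102.6424  38.    ] [-64.5668 100.4798  38.    ]
front corner [ -73.8311 -102.8348   38.    ] [-66.635  -98.0169  38.    ]
0.048 [53, 19, 31, 32, 32, 34, 33, 33, 30, 93, 178, 214, 153, 110, 126]
-0.048 [55, 23, 28, 35, 32, 36, 34, 32, 32, 87, 172, 215, 156, 110, 123]
```

Rollers appear at x≈48–49, y≈±47, agreeing with the geometry within about 1 mm. Now lower slowly, watching the force, with a 2 mm shift in +y.

```bash
python3 -m jog '[[0,2,-3,0],[0,2,-6,0],[0,2,-9,0],[0,2,-12,0],[0,2,-14,0],[0,2,-16,0],[0,2,-16,0],[0,2,-16,0]]' - 60
python3 -m jog '[[0,0,-1,0],[0,0,-2,0],[0,0,-3,0],[0,0,-4,0],[0,0,-5,0],[0,0,-6,0],[0,0,-6,0],[0,0,-6,0]]'
```

```text
time: 18.0
position: [0.6007, 0.0203, 0.078]
tool_rot: [-2.126, -2.305, 0.01]
ft_force: [-6.6, 0.2, -0.1]
grip_width: 0.213
time: 19.0
position: [0.6026, 0.0205, 0.0732]
tool_rot: [-2.128, -2.308, 0.006]
ft_force: [-5.7, -0.1, 2.8]
grip_width: 0.212
```

```bash
python3 -m jog '[[0,0,-1,0],[0,0,-2,0],[0,0,-3,0],[0,0,-4,0],[0,0,-5,0],[0,0,-6,0],[0,0,-6,0],[0,0,-6,0]]'
python3 -m jog '[[0,0,-1,0],[0,0,-2,0],[0,0,-3,0],[0,0,-4,0],[0,0,-5,0],[0,0,-5,0],[0,0,-5,0],[0,0,-5,0]]'
```

```text
time: 20.0
position: [0.6045, 0.0206, 0.0671]
tool_rot: [-2.129, -2.309, 0.0]
ft_force: [-3.0, 0.8, -7.1]
grip_width: 0.212
time: 21.0
position: [0.6061, 0.0208, 0.0639]
tool_rot: [2.128, 2.308, 0.003]
ft_force: [-0.8, 0.5, 4.9]
grip_width: 0.217
```

The force flipped to −7 N (jaws pulling the rod in), and now shows +5 N with the rod at about 0.094 m, so it is seated. Release, rise and check.

```bash
python3 -m jog '[[0,0,0,0],[0,0,0,0],[0,0,0,0],[0,0,0,0],[0,0,10,0],[0,0,40,0],[0,0,80,0],[0,0,110,0]]' -0.1
python3 -m jog '[[-20,-15,0,0],[-50,-35,0,0],[-77,-50,0,0],[-95,-65,0,0],[-98,-69,0,0],[-98,-69,0,0],[-98,-69,0,0],[-98,-69,0,0]]' -1 20
python3 - <<'E'
from h import *
np.set_printoptions(precision=4,suppress=True)
t=get_image("top");s=get_image("scene");st=get_state();P=np.array(st['position']);print(P,st['grip_width'])
yaw=.0813;ex=np.array([np.cos(yaw),np.sin(yaw),0]);ey=np.array([-ex[1],ex[0],0])
C=np.array([.6049,.0186,.0935]);out=[]
for d,x0,y0,x1,y1,k in((t,255,135,345,225,4.4),(s,265,130,355,220,4.4)):
    a=cv2.resize(d['image'][y0:y1,x0:x1],None,fx=k,fy=k,interpolation=2).copy()
    f=lambda p:tuple(int(round(v)) for v in ((proj(d,p)[0]-x0+.5)*k-.5,(proj(d,p)[1]-y0+.5)*k-.5))
    for o in(.095,.07,-.07,-.095): cv2.circle(a,f(C+ey*o),3,(255,0,0),1)
    cv2.circle(a,f(P+[0,0,.0155]),3,(255,0,255),1)
    out.append(a)
cv2.imwrite('pics/z8.png',np.hstack(out)[...,::-1])
E
```

```text
time: 22.0
position: [0.6054, 0.0208, 0.1754]
tool_rot: [2.128, 2.308, 0.002]
ft_force: [0.6, -0.5, -0.3]
grip_width: 0.449
time: 23.0
position: [0.5072, -0.0476, 0.1727]
tool_rot: [-2.128, -2.311, -0.001]
ft_force: [0.9, 0.2, 0.1]
grip_width: 0.001
[ 0.507  -0.0479  0.1726] 0.005922752773988396
```

View pics/z8.png

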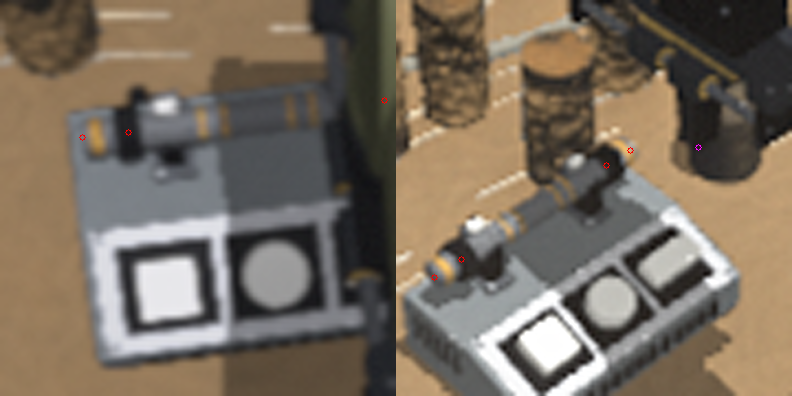

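The picture shows the rod between the clips with white rollers over it. The left end sits slightly off the mark in the scene view, so I'll check level numerically. I'll intersect the rays of the orange bands with the cradle's vertical plane.

```bash
python3 - <<'E'
from h import *
np.set_printoptions(precision=1,suppress=True)
t=get_image("top");s=get_image("scene")
yaw=.0813;ex=np.array([np.cos(yaw),np.sin(yaw),0]);ey=np.array([-ex[1],ex[0],0]);C=np.array([.6049,.0186,.0935])
for n,d,b in(('scene',s,(268,155,325,200)),('top',t,(265,150,345,180))):
    hsv=cv2.cvtColor(d['image'],cv2.COLOR_RGB2HSV).astype(int)
    m=((hsv[...,0]>8)&(hsv[...,0]<25)&(hsv[...,1]>120)&(hsv[...,2]>110)).astype(np.uint8)
    for c,q in blobs(d,m,b,3):
        p,v=ray(d,c)
        if n=='scene': P=p+v*((C-p)@ex)/(v@ex)
        else: P=p+v*(C[2]-p[2])/v[2]
        r=(P-C)*1000;print(n,c,q[4],'x',r@ex,'y',r@ey,'z',r[2])
# white rollers
for n,d,b in(('scene',s,(268,155,325,200)),('top',t,(265,150,345,170))):
    g=d['image'].astype(int)
    for c,q in blobs(d,(g.min(2)>150).astype(np.uint8),b,4):
        p,v=ray(d,c);Q=C+ex*.0073;P=p+v*((Q-p)@ex)/(v@ex) if n=='scene' else plane(d,c,.109);r=(P-C)*1000;print(n,'white',c,q[4],r@ex,r@ey,r[2])
E
```

```text
scene [316.7 163.7] 6 x 5.639943821839288e-14 y -89.41402513755804 z 3.2516203236126193
scene [275.3 189.9] 7 x 1.680461517439631e-14 y 86.08028654005851 z 5.859977838985425
top [276.5 165.5] 14 x -0.1867350201397027 y 87.00983386851982 z 2.7755575615628914e-14
scene white [268.8 155.4] 5 7.300000000000098 91.54733472076863 144.96886440948222
scene white [270.2 160.8] 5 7.299999999999999 88.64827195308656 122.58699061373937
scene white [305.3 166.2] 6 7.300000000000062 -46.083508708263174 15.019296139992672
scene white [287.9 171.6] 13 7.299999999999961 26.3870677739905 38.66639438753442
scene white [320.6 173.3] 43 7.299999999999998 -115.48611420631823 -62.659944211890775
scene white [283.7 180.8] 20 7.2999999999999305 45.40012433746188 12.009618296731334
scene white [298.7 194. ] 156 7.30000000000013 -13.436189778596813 -91.12169088409269
scene white [322.9 190.4] 21 7.300000000000012 -128.03275160798506 -156.32693713719055
scene white [269.4 195.5] 17 7.300000000000137 105.24243383989392 -10.848270163562463
scene white [313.4 196.4] 59 7.300000000000004 -81.3059921989659 -153.37542590207173
top white [292.1 158.6] 19 6.711609978485561 47.83973407080125 15.499999999999986
```

```bash
python3 - <<'E'
from h import *
s=get_image("scene")
cv2.imwrite('pics/z9.png',cv2.resize(s['image'][150:210,265:330],None,fx=9,fy=9,interpolation=2)[...,::-1])
E
```

```text
(no output)
```

View pics/z9.png

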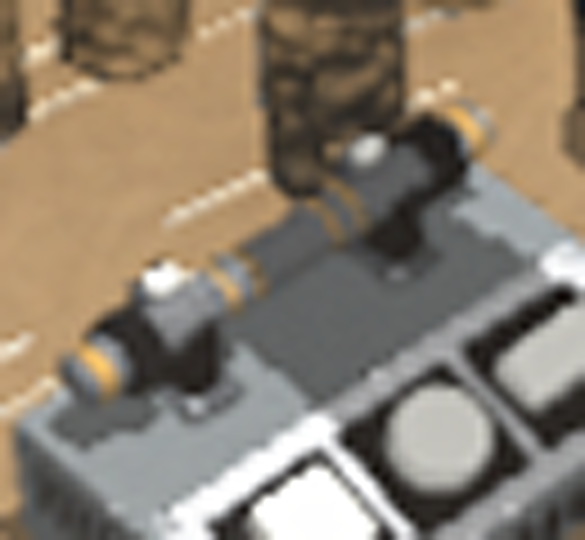

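Both rollers are back at their shut positions (same pixels as the initial picture, within 1.5 px), and the rod is level within about 0.015 rad. Now turn the shut fingers across, so the tip is 19 mm in x, and come down over the bar key.

```bash
python3 -m jog '[[2,0,0,0.18],[4,0,0,0.36],[6,0,0,0.54],[8,0,0,0.72],[10,0,0,0.9],[12,0,0,1.08],[13,0,0,1.26],[13,0,0,1.44]]'
python3 -m jog '[[0,0,-15,0.131],[0,0,-40,0.131],[0,0,-65,0.131],[0,0,-85,0.131],[0,0,-95,0.131],[0,0,-98,0.131],[0,0,-98,0.131],[0,0,-98,0.131]]'
python3 -m jog '[[0,0,-2,0],[0,0,-4,0],[0,0,-6,0],[0,0,-8,0],[0,0,-10,0],[0,0,-12,0],[0,0,-14,0],[0,0,-14,0]]'
```

```text
time: 24.25
position: [0.5198, -0.0484, 0.1728]
tool_rot: [0.069, 3.141, 0.0]
ft_force: [0.7, -0.3, -0.1]
grip_width: 0.006
time: 25.25
position: [0.5204, -0.0485, 0.0756]
tool_rot: [-0.127, 3.138, -0.001]
ft_force: [0.2, -0.8, -0.1]
grip_width: 0.003
time: 26.25
position: [0.5196, -0.0484, 0.0606]
tool_rot: [0.128, -3.139, -0.0]
ft_force: [0.5, 0.3, -0.1]
grip_width: 0.005
```

```bash
python3 -m jog '[[0,0,-1,0],[0,0,-2,0],[0,0,-4,0],[0,0,-5,0],[0,0,-6,0],[0,0,-7,0],[0,0,-8,0],[0,0,-8,0]]'
```

```text
time: 27.25
position: [0.5197, -0.0484, 0.0527]
tool_rot: [0.128, -3.139, -0.0]
ft_force: [0.1, -0.1, 0.2]
grip_width: 0.008
```

```bash
python3 -m jog '[[0,0,-1,0],[0,0,-1,0],[0,0,-2,0],[1,0,-3,0],[1,0,-4,0],[1,0,-5,0],[1,0,-5,0],[1,0,-5,0]]'
```

```text
time: 28.25
position: [0.5207, -0.0484, 0.0478]
tool_rot: [-0.128, 3.139, 0.0]
ft_force: [0.4, 0.2, 0.9]
grip_width: 0.007
```

```bash
python3 -m jog '[[0,0,-1,0],[0,0,-1,0],[1,0,-2,0],[1,0,-3,0],[1,0,-4,0],[2,0,-5,0],[2,0,-5,0],[2,0,-5,0]]'
```

```text
time: 29.25
position: [0.5225, -0.0484, 0.0427]
tool_rot: [0.127, -3.138, -0.0]
ft_force: [-2.9, 0.8, 2.4]
grip_width: 0.008
```

```bash
python3 -m jog '[[0,0,-1,0],[0,0,-1,0],[0,0,-2,0],[1,0,-3,0],[1,0,-4,0],[1,0,-4,0],[1,0,-4,0],[1,0,-4,0]]'
```

```text
time: 30.25
position: [0.5238, -0.0484, 0.0388]
tool_rot: [-0.128, 3.139, 0.0]
ft_force: [-1.1, 0.4, 4.1]
grip_width: 0.001
```

```bash
python3 -m jog '[[0,0,-1,0],[0,0,-1,0],[0,0,-2,0],[1,0,-2,0],[1,0,-3,0],[1,0,-3,0],[1,0,-3,0],[1,0,-3,0]]'
```

```text
time: 31.25
position: [0.5247, -0.0483, 0.0363]
tool_rot: [0.128, -3.139, 0.0]
ft_force: [-4.2, 2.0, 8.7]
grip_width: 0.004
```

```bash
python3 -m jog '[[0,0,-1,0],[0,0,-1,0],[1,0,-2,0],[1,0,-2,0],[1,0,-3,0],[1,0,-3,0],[1,0,-3,0],[1,0,-3,0]]'
```

```text
time: 32.25
position: [0.5254, -0.0482, 0.0347]
tool_rot: [0.128, -3.138, 0.001]
ft_force: [-8.2, 1.2, 19.7]
grip_width: 0.008
```

That was 21 N with the motion stalling, so the bar is at its stop. Lift, move to the square key, and check the bar numerically.

```bash
python3 -m jog '[[0,0,15,0],[0,0,45,0],[-10,40,45,0],[-12,85,45,0],[-14,119,45,0],[-14,119,30,0],[-14,119,18,0],[-14,119,18,0]]'
python3 - <<'E'
from h import *
s=get_image("scene");o=cv2.imread('pics/scene0.png')
for im in(o,s['image']): 
    g=im.astype(int);print([(c,q) for c,q in blobs(s,(g.min(2)>170).astype(np.uint8),(316,178,340,202),20)])
print(get_state()['ft_force'],get_state()['position'])
E
```

```text
time: 33.25
position: [0.5108, 0.0688, 0.0491]
tool_rot: [0.124, -3.136, 0.0]
ft_force: [-0.8, -0.8, -0.1]
grip_width: 0.007
[(array([326.95, 189.71]), [316, 178, 24, 24, 283])]
[(array([329.56, 191.3 ]), [318, 181, 22, 21, 207]), (array([316.85, 197.8 ]), [316, 194, 3, 8, 20])]
[ 0.31715453 -0.2897801   0.07512629] [0.51138861 0.06908526 0.04991818]
```

```bash
python3 - <<'E'
from h import *
s=get_image("scene");o=cv2.imread('pics/scene0.png')[...,::-1]
for im in(o,s['image']):
    print()
    for r in im[180:203,314:342].max(2): print(' '.join('%3d'%v for v in r))
E
```

```text
158 156 155 158 156 156 155 157 178 222 237 241 243 230 234 242 237 189 152 166 169 170 168 170 171 172 170 171
156 156 154 155 153 154 178 216 230 237 244 217 161 125 156 227 239 234 200 161 166 171 172 172 172 172 171 171
157 154 154 154 156 178 223 236 241 246 211 119  56  33  58 136 229 242 237 175 141 165 172 171 171 169 170 171
155 155 155 162 208 232 238 243 217 165 107  47  41  33  97 231 255 249 239 236 195 154 164 171 170 168 170 173
152 155 160 210 237 243 247 225 137  59  41  39  51 225 255 255 255 253 247 241 228 179 142 160 171 172 172 174
159 221 235 237 245 219 163 118  63  42  38  96 233 255 255 254 253 253 253 243 232 230 185 141 161 173 174 173
221 241 245 248 227 138  58  43  39  32 166 248 255 255 254 253 253 253 254 254 241 234 206 152 154 170 172 171
239 244 220 166 121  67  44  42  87 232 255 255 255 253 253 253 253 254 255 255 238 233 235 215 169 157 167 171
242 232 155  55  43  47  42 100 237 255 255 254 253 253 253 253 255 255 250 206 170 228 244 238 218 180 152 162
249 246 166  34  46  49  93 237 255 255 254 253 253 253 254 255 255 244 162  89  74 157 234 
[... 3352 characters left out ...]
 251 230 153 110 105 104 105
198 199 198 200 205 140  57 164 241 177  46  49  51  48  41 100 215 253 254 254 250 222 144 105 105 104 107 107
198 198 196 198 206 145  44  67 180 244 174  41  46  65 210 247 253 254 255 239 174 138  97  72  93 109 107 108
196 195 254 246 206 143  44  41  82 248 242 119  96 214 254 254 254 241 229 167 105  99  68  43  88 111 106  97
252 241 231 227 184 113  40  39  38 147 241 247 243 252 253 255 249 195 136 107  80  81  64  38  90 107 105 149
255 252 200 198 144  65  38  40  32  62 233 254 252 253 252 232 174 124 101  80  50  65  56  47  89 107 150 181
242 218 179 151  85  37  38  35  52 207 253 252 253 243 208 152 110  89  68  58  43  68  92  93 152 175 184 186
```

The bar cap's front side is now thin, where 3–4 px showed before, so it is latched in. Now press the square key.

```bash
python3 -m jog '[[0,0,-2,0],[0,0,-4,0],[0,0,-6,0],[0,0,-7,0],[1,0,-8,0],[1,0,-9,0],[1,0,-10,0],[2,0,-11,0]]'
python3 -m jog '[[0,0,-1,0],[0,0,-2,0],[1,0,-3,0],[1,0,-4,0],[1,0,-4.5,0],[1,0,-5,0],[1,0,-5,0],[1,0,-5,0]]'
```

```text
time: 34.35
position: [0.5143, 0.0705, 0.0402]
tool_rot: [-0.127, 3.138, -0.0]
ft_force: [0.6, -0.1, 5.2]
grip_width: 0.009
time: 35.35
position: [0.5158, 0.0707, 0.0361]
tool_rot: [-0.127, 3.137, -0.001]
ft_force: [-1.8, -1.6, 11.5]
grip_width: 0.002
```

```bash
python3 -m jog '[[0,0,-0.5,0],[0,0,-1,0],[0,0,-1.5,0],[0,0,-2,0],[0,0,-2,0],[0,0,-2,0],[0,0,-2,0],[0,0,-2,0]]'
```

```text
time: 36.35
position: [0.5162, 0.0707, 0.0351]
tool_rot: [-0.127, 3.136, -0.001]
ft_force: [-3.4, -1.1, 17.6]
grip_width: 0.008
```

```bash
python3 -m jog '[[0,0,15,0],[0,0,40,0],[1,-25,42,0],[2,-60,42,0],[2,-60,42,0],[2,-60,30,0],[2,-60,18,0],[2,-60,18,0]]'
python3 - <<'E'
from h import *
s=get_image("scene");o=cv2.imread('pics/scene0.png')[...,::-1]
a=[cv2.resize(im[170:225,265:345],None,fx=4.8,fy=4.8,interpolation=2) for im in(o,s['image'])]
cv2.imwrite('pics/z10.png',np.hstack(a)[...,::-1])
E
```

```text
time: 37.35
position: [0.5152, 0.0116, 0.049]
tool_rot: [0.13, -3.136, -0.002]
ft_force: [-0.2, 0.3, 0.6]
grip_width: 0.001
```

View pics/z10.png

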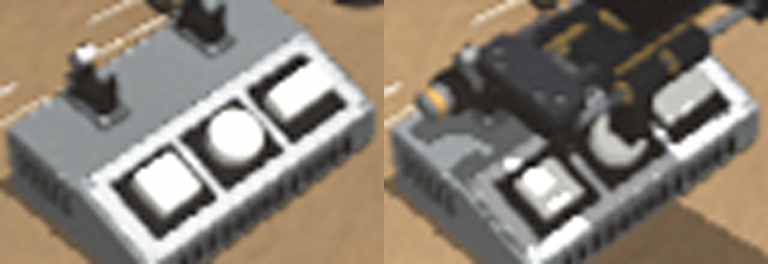

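Compared with the start picture (left), the square and bar caps now sit lower in their frames and the tip is over the round key. Press round.

```bash
python3 -m jog '[[0,0,-2,0],[0,0,-4,0],[0,0,-6,0],[0,0,-7,0],[1,0,-8,0],[1,0,-9,0],[1,0,-10,0],[2,0,-11,0]]'
python3 -m jog '[[0,0,-1,0],[0,0,-2,0],[1,0,-3,0],[1,0,-4,0],[1,0,-4.5,0],[1,0,-5,0],[1,0,-5,0],[1,0,-5,0]]'
python3 -m jog '[[0,0,-0.5,0],[0,0,-1,0],[0,0,-1.5,0],[0,0,-2,0],[0,0,-2,0],[0,0,-2,0],[0,0,-2,0],[0,0,-2,0]]'
```

```text
time: 38.4
position: [0.5194, 0.0108, 0.0402]
tool_rot: [-0.128, 3.138, 0.0]
ft_force: [-0.3, 1.0, 5.5]
grip_width: 0.001
time: 39.4
position: [0.5208, 0.0109, 0.0361]
tool_rot: [-0.128, 3.137, -0.0]
ft_force: [-1.0, 0.5, 11.2]
grip_width: 0.006
time: 40.4
position: [0.5212, 0.0109, 0.0351]
tool_rot: [-0.128, 3.136, -0.001]
ft_force: [-3.2, 0.3, 17.9]
grip_width: 0.008
```

Same signature as the square key. Lift clear to the right and do a numeric check.

```bash
python3 -m jog '[[0,0,15,0],[0,0,55,0],[0,0,110,0],[0,-40,150,0],[0,-90,150,0],[0,-140,150,0],[0,-190,150,0],[0,-230,150,0]]'
python3 - <<'E'
from h import *
np.set_printoptions(precision=1,suppress=True)
t=get_image("top");s=get_image("scene");o={'top':cv2.imread('pics/top0.png')[...,::-1],'scene':cv2.imread('pics/scene0.png')[...,::-1]}
for n,d,pts in(('scene',s,((326,186),(313,197),(299,207))),('top',t,((342,194),(317,197),(293,200)))):
  for k,u in zip(('bar','round','square'),pts):
    r=[]
    for im in(o[n],d['image']):
        m=(im.min(2)>185).astype(np.uint8);n_,l,st,c=cv2.connectedComponentsWithStats(m,connectivity=4);i=l[u[1],u[0]];r.append((c[i],st[i][4]))
    print(n,k,*r)
yaw=.0813;ex=np.array([np.cos(yaw),np.sin(yaw),0]);ey=np.array([-ex[1],ex[0],0]);C=np.array([.6049,.0186,.0935])
for n,d,b in(('scene',s,(268,155,325,200)),('top',t,(265,145,352,180))):
    h=cv2.cvtColor(d['image'],cv2.COLOR_RGB2HSV).astype(int)
    m=((h[...,0]>8)&(h[...,0]<25)&(h[...,1]>120)&(h[...,2]>110)).astype(np.uint8)
    for c,q in blobs(d,m,b,4):
        p,v=ray(d,c);P=p+v*((C-p)@ex)/(v@ex) if n=='scene' else plane(d,c,.0935);r=(P-C)*1000;print(n,'band',c,r@ex,r@ey,r[2])
    for c,q in blobs(d,(d['image'].min(2)>170).astype(np.uint8),b,4): print(n,'white',c,q[4])
for nm,bx in(('tin',(215,240,255,280)),('mixcup',(170,250,215,290)),('pot',(380,135,415,170)),('visc',(195,155,225,185))):
    x0,y0,x1,y1=bx;print(nm,'mean abs change',np.abs(t['image'][y0:y1,x0:x1].astype(int)-o['top'][y0:y1,x0:x1]).mean())
print(get_state()['time'])
E
```

```text
time: 41.4
position: [0.5182, -0.222, 0.1818]
tool_rot: [0.124, -3.137, -0.0]
ft_force: [0.7, -0.1, 0.3]
grip_width: 0.008
scene bar (array([313.4, 199.4]), np.int32(568)) (array([313.2, 199.6]), np.int32(601))
scene round (array([314. , 197.3]), np.int32(92)) (array([313.1, 198.4]), np.int32(92))
scene square (array([299.4, 207.3]), np.int32(97)) (array([299.1, 208.5]), np.int32(101))
top bar (array([342. , 193.9]), np.int32(141)) (array([341.8, 193.6]), np.int32(155))
top round (array([317.2, 197. ]), np.int32(142)) (array([317.2, 196.7]), np.int32(161))
top square (array([292.7, 200.2]), np.int32(146)) (array([292.6, 199.9]), np.int32(162))
scene band [316.3 163.4] -5.624356025558574e-14 -87.69170461700388 5.4050735143798265
scene band [275.3 189.9] 1.680461517439631e-14 86.08028654005851 5.859977838985425
scene white [305.5 166. ] 10
scene white [282.8 180.6] 12
scene white [311.4 190.6] 146
scene white [322.6 190.9] 27
scene white [312.9 196.8] 59
top band [349.5 156. ] 0.7628843356536753 -88.65945242880451 2.7755575615628914e-14
top band [276.5 166. ] -1.4227889869344024 87.14353713040163 2.7755575615628914e-14
top white [332.6 153.6] 19
top white [292.2 158.7] 18
top white [346.9 178.8] 14
tin mean abs change 21.881875
mixcup mean abs change 17.29462962962963
pot mean abs change 24.658503401360544
visc mean abs change 19.02148148148148
41.5
```

```bash
python3 - <<'E'
from h import *
np.set_printoptions(precision=2,suppress=True)
t=get_image("top");s=get_image("scene");o=cv2.imread('pics/top0.png')[...,::-1]
a=np.array([.0075*np.sin(.349),0,-.0075*np.cos(.349)])
for k,p in(('bar',[.5269,-.0477,.0677]),('round',[.5219,.0119,.0677]),('square',[.5172,.0715,.0677])):
    print(k,[np.array(proj(d,np.array(p)+a))-proj(d,p) for d in(s,t)])
for r in s['image'][183:198,318:340].max(2): print(' '.join('%3d'%v for v in r))
g=lambda i:cv2.Canny(cv2.cvtColor(i,cv2.COLOR_RGB2GRAY),60,150).astype(np.float32)
for nm,(x0,y0,x1,y1) in(('tin',(212,235,258,283)),('mixcup',(168,245,218,292)),('pot',(375,130,420,175)),('visc',(190,150,230,190)),('table',(330,230,380,265))):
    print(nm,cv2.phaseCorrelate(cv2.GaussianBlur(g(o[y0:y1,x0:x1].copy()),(0,0),1),cv2.GaussianBlur(g(t['image'][y0:y1,x0:x1].copy()),(0,0),1)))
E
```

```text
bar [array([-0.57,  1.08]), array([-0.26, -0.34])]
round [array([-0.51,  1.06]), array([-0.06, -0.37])]
square [array([-0.45,  1.04]), array([ 0.15, -0.4 ])]
222 240 245 249 228 175 112  53  47  43  31 117 217 242 245 245 207 133 110 105 106 108
244 249 253 234 145  62  47  45  43  56 237 255 255 239 231 246 237 190 125 104 107 109
251 228 174 127  68  48  47  39 108 242 255 255 255 250 239 241 242 239 196 123 103 108
236 145  62  47  46  43  31 174 255 255 255 255 254 254 253 246 241 244 219 162 125 107
128  70  47  47  43  93 241 255 255 255 254 254 254 255 255 248 239 247 242 225 178 125
 48  46  46  36 107 245 255 255 255 254 254 254 255 255 255 244 189 238 250 246 228 189
 47  45  97 240 255 255 255 255 254 254 254 255 255 255 243 145  87 166 242 250 246 232
 41  51 232 255 255 255 254 254 254 254 255 255 255 226 127  44  44  71 166 238 249 246
 82  64 184 255 255 255 254 254 255 255 255 252 178  98  52  51  50  44  69 183 239 226
180  58  95 193 255 255 255 255 255 255 236 139  65  51  52  53  48  41  87 210 244 228
236 188  87  95 202 255 255 255 255 203 114  48  49  52  51  48  65 195 236 243 248 255
166 237 193  88  97 225 255 242 144  81  53  52  52  52  43  96 204 246 249 250 234 202
 76 165 237 177  59 137 180 124  46  48  53  53  46  53 142 222 246 248 253 229 158 117
192  62 197 244 166  64  67  53  54  53  51  46  62 195 241 247 249 245 220 146 106 101
240  93  93 207 243 165  48  51  53  49  44  95 205 247 249 249 245 211 137  99 101 101
tin ((0.04701322000825314, -0.10916616822435898), 0.9537076770017544)
mixcup ((-0.02024948088605072, -0.003506795023483278), 0.9779738716284434)
pot ((-6.922138271654248, -15.372109729006475), -0.02226163887683256)
visc ((0.08857677041396528, 0.12879121133170912), 0.9673984789848328)
table ((-0.41268000224979673, 0.5782425376703912), 0.4155193524890476)
```

All three key shifts match a 7.5 mm latch. The pot could not be checked because the arm hides it in the top view. In picture z8 it stood in its place, and nothing has been near it since. Handing in.

```bash
python3 -c "
from bench import *
print(close_job(),get_state()['time'])"
```

```text
the job is handed in; nothing more can be done
the job is handed in; nothing more can be done
```

The emitter rod is clipped into the ioniser and all three keys are pressed in, in the order bar, square, round. I handed the job in at about 41.5 s on the robot's clock. The hand-in returned no verdict.

**Rod grip:** The first grip closed on nothing. The fingertips sit about 15 mm higher than the reported TCP, so I went down another 19 mm and gripped the rod on the second try.

**Rod in the clips:** The force flipped from −7 N to +5 N as the jaws snapped over. Both rollers came back to their shut positions to within about 1.5 px. In the top view the rod is within about 1.5 mm of the cradle line in x and about 1 mm in y.

**Keys:** Each was pushed to its stop at about 18–21 N. Afterwards the square and round caps had shifted by about what a latched key should show in both cameras, and the bar cap did so in the top view. In the scene view the bar merged with the white panel, so there I judged it only from its side face being hidden.

**Checks that disagreed or failed:**
- The scene camera put the rod 5–6 mm too high at both ends. That is outside the 4 mm tolerance. I put it down to calibration and shading, because the rollers were shut and the force showed the rod seated.
- The tin and both cups did not move. The last image check on the pot failed because the arm hid it. I did not measure it after the start, but nothing I did should have touched it.

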